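Unload the saddle die onto the cooling bar

TASK

Throw the die's lever from the clamp notch over into the release notch on the far side, so that the keeper bar draws back. Then lift every saddle casting out of its cavity and hang them all astride the horizontal bar of the rack, hanging level between the two posts. When all of them hang there, throw the lever back into the clamp notch and leave it there, without disturbing the tin, mallet and cup on the bench.

Things in the scene. Friction and masses are not known exactly. Their poses are not given: they have to be found in the camera images.
- die: Grey block fixed to the bench, 140 (x) x 240 (y) x 60 mm tall; four open cavities in a row along y; lever at its +y end. Origin on the bench, centre in x, 15 mm to +y of the block's middle; +x points away from the robot (yaw to 0.2 rad). Cavities 54 (x) x 32 (y), 45 mm deep, floor z = 15, centred at x = -20, y = -100, -44, 12, 68 mm; a core 38 mm tall stands in each between the casting's legs.
- keeper_bar (a point): Middle of the steel keeper bar: a round bar 12 mm thick along the die's y over the whole row, fixed to the lever and swinging with it, 60 mm from the pivot. In either notch its axis is 89 mm above the bench. Clamp notch: at die x = -3, over the far flange of each casting's web, so they cannot be lifted. Release notch: at die x = 50 mm, clear; castings then lift straight up.
- lever (a joint): Keeper lever angle (rad): 0 = clamp notch (leans 0.45 rad to the die's -x, towards the robot), 0.90 = release notch (leans 0.45 rad to +x, away). Notches in a steel quadrant beside it, a white stroke under each. Stops at -0.04 and 1.0. A stiff hinge: it stays where it is left and takes about 3 N at the knob to move. A brass pin on it points into the notch; in a notch = within 0.07 rad.
- knob (a point): Centre of the lever's black ball knob, 30 mm diameter, 160 mm from the pivot, 179 mm above the bench in either notch. It moves on an arc about the pivot in the die's x-z plane. Nothing beside the knob is higher than 130 mm; it can be pinched from above or pushed.
- pivot (a point): Pivot of the lever, 35 mm above the bench, in the plane of the knob's arc; the hinge axis is the die's y. Axes as the die.
- saddle1: Aluminium casting, upside-down U with a lug, 120 g; starts standing in a die cavity. Origin: centre under the feet, z up. Legs 8 (x) x 28 (y), 60 mm tall, outer faces x = +-25, gap between legs 34 mm. Web 50 x 28, z = 60 to 66 mm. Lug on the web: 10 thick in x, 28 long in y, z = 66 to 94 mm, centred. Same after a half turn about z.
- saddle2: Aluminium casting, upside-down U with a lug, 120 g; starts standing in a die cavity. Origin: centre under the feet, z up. Legs 8 (x) x 28 (y), 60 mm tall, outer faces x = +-25, gap between legs 34 mm. Web 50 x 28, z = 60 to 66 mm. Lug on the web: 10 thick in x, 28 long in y, z = 66 to 94 mm, centred. Same after a half turn about z.
- saddle3: Aluminium casting, upside-down U with a lug, 120 g; starts standing in a die cavity. Origin: centre under the feet, z up. Legs 8 (x) x 28 (y), 60 mm tall, outer faces x = +-25, gap between legs 34 mm. Web 50 x 28, z = 60 to 66 mm. Lug on the web: 10 thick in x, 28 long in y, z = 66 to 94 mm, centred. Same after a half turn about z.
- saddle4: Aluminium casting, upside-down U with a lug, 120 g; starts standing in a die cavity. Origin: centre under the feet, z up. Legs 8 (x) x 28 (y), 60 mm tall, outer faces x = +-25, gap between legs 34 mm. Web 50 x 28, z = 60 to 66 mm. Lug on the web: 10 thick in x, 28 long in y, z = 66 to 94 mm, centred. Same after a half turn about z.
- rack: Free-standing steel rack, 2.5 kg. Base plate 150 (x) x 340 (y) x 12 mm, origin under its centre. A square bar 20 x 20 mm runs along its y, top at z = 138 mm, on two posts at y = +-160 mm (18 x 12 mm, below the bar). A hung saddle has its web on the bar, a leg on either side, its x along the rack's x (either way round), its origin at z = 78 mm; four fit side by side.
- tin: Bystander: closed steel tin, 68 mm diameter, 75 mm tall, origin under its centre.
- mallet: Bystander: hammer lying on the bench.
- cup: Bystander: white plastic cup, 64 mm across, 50 mm tall, origin under its centre.
Not all that is in view belongs to the job. What is shaped like the saddle3 but black is not meant. Leave any brown look-alike of the saddle2 alone.

How it is judged:
On the way, in this order (a step that is already met when the one before it is completed fails the run):
1. the lever is in the release notch (value of joint lever between 0.83 and 0.97 rad and velocity of joint lever between -0.1 and 0.1 rad/s), for 0.3 s.
2. every casting hangs astride the rack's bar, released, while the lever is in the release notch (all of step 1 and x of saddle1 in the frame of rack between -0.015 and 0.015 m and y of saddle1 in the frame of rack between -0.15 and 0.15 m and z of saddle1 in the frame of rack between 0.07 and 0.088 m and angle between each of saddle1, saddle2, saddle3, saddle4's own z axis and vertical below 0.25 rad and linear speed of each of saddle1, saddle2, saddle3, saddle4 below 0.03 m/s and contact force between each of saddle1, saddle2, saddle3, saddle4 and the fingers below 0.1 N and x of saddle2 in the frame of rack between -0.015 and 0.015 m and y of saddle2 in the frame of rack between -0.15 and 0.15 m and z of saddle2 in the frame of rack between 0.07 and 0.088 m and x of saddle3 in the frame of rack between -0.015 and 0.015 m and y of saddle3 in the frame of rack between -0.15 and 0.15 m and z of saddle3 in the frame of rack between 0.07 and 0.088 m and x of saddle4 in the frame of rack between -0.015 and 0.015 m and y of saddle4 in the frame of rack between -0.15 and 0.15 m and z of saddle4 in the frame of rack between 0.07 and 0.088 m), for 0.3 s.
3. the lever is back in the clamp notch (value of joint lever between -0.07 and 0.07 rad and velocity of joint lever between -0.1 and 0.1 rad/s), for 0.3 s.
At the end, for the whole second after the job is handed in: Every casting hangs released and at rest astride the bar between the posts (origin within 15 mm of the bar across and 150 mm of its middle along it, 70 to 88 mm above the rack's underside, tilt under 0.25 rad), the rack stands upright, and the lever rests in the clamp notch (within 0.07 rad of 0) (all of step 3 and x of saddle1 in the frame of rack between -0.015 and 0.015 m and y of saddle1 in the frame of rack between -0.15 and 0.15 m and z of saddle1 in the frame of rack between 0.07 and 0.088 m and angle between each of saddle1, saddle2, saddle3, saddle4's own z axis and vertical below 0.25 rad and linear speed of each of saddle1, saddle2, saddle3, saddle4 below 0.03 m/s and contact force between each of saddle1, saddle2, saddle3, saddle4 and the fingers below 0.1 N and x of saddle2 in the frame of rack between -0.015 and 0.015 m and y of saddle2 in the frame of rack between -0.15 and 0.15 m and z of saddle2 in the frame of rack between 0.07 and 0.088 m and x of saddle3 in the frame of rack between -0.015 and 0.015 m and y of saddle3 in the frame of rack between -0.15 and 0.15 m and z of saddle3 in the frame of rack between 0.07 and 0.088 m and x of saddle4 in the frame of rack between -0.015 and 0.015 m and y of saddle4 in the frame of rack between -0.15 and 0.15 m and z of saddle4 in the frame of rack between 0.07 and 0.088 m and angle between rack's own z axis and vertical below 0.05 rad); the robot touches nothing.
It fails at once if the tin is disturbed (moved more than 30 mm) (distance of tin from where it was at the start of the episode above 0.03 m).
It fails at once if the mallet is disturbed (moved more than 30 mm) (distance of mallet from where it was at the start of the episode above 0.03 m).
It fails at once if the cup is disturbed (moved more than 30 mm) (distance of cup from where it was at the start of the episode above 0.03 m).
Of saddle1, saddle2, saddle3, saddle4 only 2 to 4 are there at a start; the rules pass over those that are not, and their reading is None.
At some moment in a run one of rack may be knocked a few centimetres aside while the robot is not near it.
Once in a run the grip may slacken for a moment while it holds something.
It also fails if it takes over 210 s, if anything falls off the work surface, if the arm or the gripper's body presses on something with over 40 N, if the wrist force passes 120 N, or if a joint passes its speed limit or range.

ROBOT

A 7-joint arm with a two-finger parallel gripper is mounted at the origin on the work surface. World frame = base frame: x ahead of the robot, y to its left, z up, the work surface at z = 0. Lengths are in m, angles in rad, forces in N, time in s.
With the tool pointing down it reaches from about 0.4 to 0.875 m from the base axis. Payload 6.5 kg.
Tool frame: the origin (TCP) lies between the finger pads; the fingertips stand 11 mm ahead of it and the grasp point (between the pads) lies 8 mm behind it; z points along the fingers, y is the line along which they close (so a half turn about z gives the same grasp; the last joint's range is limited). The gripper opens to 88 mm and grips with 3 to 60 N. Pads are 18 mm wide; open, the fingers measure 123 mm over their backs; the gripper's body (75 mm by 187 mm) begins 45 mm behind the grasp point.
Start: joints at [-1.222, 0.536, -0.004, 1.538, 0.003, 1.067, -0.071], TCP at [0.262, 0.595, 0.25] pointing down, gripper open.
Joint ranges: [-2.7, 2.7], [-0.37, 2.16], [-1.27, 1.26], [0.24, 2.4], [-1.31, 4.45], [0.19, 1.91], [-2.76, 2.76]. Speed limits (rad/s): [2.39, 2.39, 3.14, 3.14, 3.14, 3.14, 3.14].

INTERFACE

Orientations are given as a rotation vector (axis times angle).
In Python, from bench import manip, cams gives the robot as it stands. Calls block until the motion is done:
- manip.goto(position, orientation): joint-space move of the TCP to a pose.
- manip.line_to(position, orientation=None, rate=0.15, force_limit=None): straight line of the TCP; orientation=None keeps the orientation; rate is the mean speed in m/s. With force_limit (N) it stops when the force on the tool has changed by that much, and returns True; else False.
- manip.goto_joints(angles): joint-space move.
- manip.grip(opening, grasp_force=None): opening from 0.0 (shut) to 1.0 (fully open); grasp_force is the grip in N (None keeps the last); returns when the fingers have stopped.
- manip.wait(seconds).
- manip.inverse_kinematics(position, orientation): joint angles nearest the present ones, or None.
- manip.sense(): the state.
- cams.grab_frame(name): name is "scene" or "top" or "wrist"; returns a dict with "color" (480x640x3 uint8, red, green, blue), "vfov" (degrees; the focal length in pixels is half the picture's height over the tangent of half this angle, whatever the lens; pixels are square), "cx", "cy" (the principal point, pixels), "origin" and "attitude" of the camera in the world. Camera axes: x right, y down, z forward; pixel columns grow to the right and rows downward; lengths in m; the calibration is good to about 2 mm. A picture is of the moment at which its call begins. There is no depth.
A pose or a line that the arm cannot do raises manip.Unreachable and nothing moves.
- manip.sign_off(): hands the job in; it is judged then, once.
The state is a dict: "time_s": time; "qpos": joint angles; "dq": joint speeds; "effort": joint torques, N m; "tcp_pos": TCP position; "tcp_rot": TCP orientation; "contact_force": force on the tool from outside, world axes, zero at the start; "ft_torque": the same for the moment, N m; "width": opening from 0.0 (shut) to 1.0 (fully open); "grasp_force": force on a finger pad.
Only numpy, scipy, OpenCV 4.12 (cv2) and the standard library are available. Lean on these libraries where they do the work, as an engineer would, in place of code of your own. Each camera call takes 0.05 s, during which the arm holds its last target. There are 200 camera calls.

## Working session

There is one attempt and no reset: what is moved stays moved. The work goes in short steps, each a Python script; the robot and the scene stay as the last script left them, time stands still between calls to the robot, and variables do not carry over. Pictures are saved under pics/ and viewed, at most 14 in all, crops included, and the job is handed in when it is done.

```bash
ls; mkdir -p pics
python3 - <<'E'
from bench import manip, cams
import cv2
s=manip.sense(); print({k:s[k] for k in('time_s','tcp_pos','tcp_rot','width')})
for n in('scene','top'):
    f=cams.grab_frame(n); cv2.imwrite(f'pics/{n}0.png',f['color'][:,:,::-1]); print(n,f['vfov'],f['cx'],f['cy'],f['origin'],f['attitude'])
E
```

```text
pics
{'time_s': 0.0, 'tcp_pos': array([0.26173735, 0.59433332, 0.24886125]), 'tcp_rot': array([-6.46723525e-01, -3.07409296e+00,  2.64246167e-03]), 'width': 1.0019775286255714}
scene 47.11524504060673 317.41739804898026 243.69040503151774 [1.38883866 0.03837379 0.67323353] [-1.55898625 -1.69197242  0.88808298]
top 46.75577892273912 318.45700294893925 236.62021433319848 [0.50231057 0.0130626  1.22671983] [-2.22539511  2.17546086 -0.08642115]
```

View pics/scene0.png

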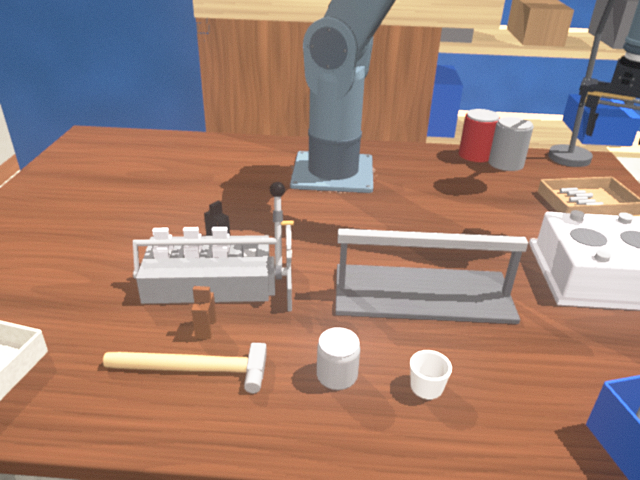

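View pics/top0.png

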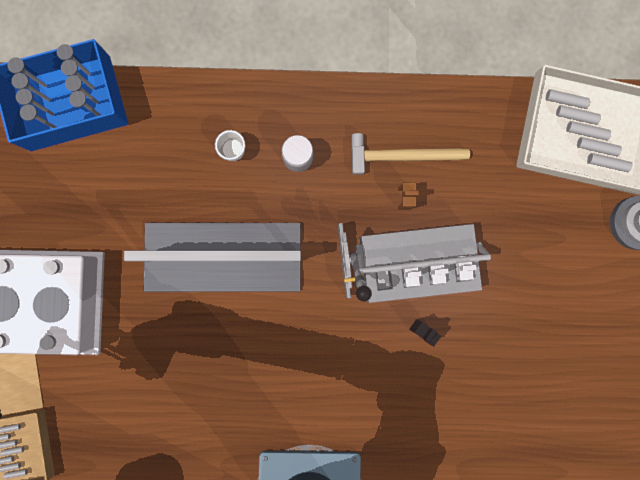

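The scene view shows three aluminium lugs at about (160,238), (192,238) and (220,238), with the fourth cavity (nearest the lever) apparently empty. The knob is at (277,189) and the rack bar runs from (340,238) to (523,243). In the top view the knob is at (363,293), the bar runs along row 256 from column 124 to 300, and the die sits around (420,262). Next I'll zoom in to get pixels.

```bash
cat > h.py <<'E'
import numpy as np, cv2
from scipy.spatial.transform import Rotation as R
from bench import manip, cams
def ray(f,uv):
    fl=240/np.tan(np.radians(f['vfov'])/2)
    d=np.array([(uv[0]-f['cx'])/fl,(uv[1]-f['cy'])/fl,1.])
    return np.array(f['origin']),R.from_rotvec(f['attitude']).apply(d)
def plane(f,uv,z):
    o,d=ray(f,uv); return o+d*(z-o[2])/d[2]
def proj(f,p):
    fl=240/np.tan(np.radians(f['vfov'])/2)
    c=R.from_rotvec(f['attitude']).inv().apply(np.array(p)-f['origin'])
    return np.array([f['cx'],f['cy']])+fl*c[:2]/c[2]
def tri(obs):
    A=np.zeros((3,3));b=np.zeros(3);rs=[ray(f,u) for f,u in obs]
    for o,d in rs:
        d=d/np.linalg.norm(d);P=np.eye(3)-np.outer(d,d);A+=P;b+=P@o
    x=np.linalg.solve(A,b)
    return x,[round(1e3*np.linalg.norm(np.cross(x-o,d/np.linalg.norm(d))),1) for o,d in rs]
def down(yaw):  # tool down; tool y axis along world direction yaw+90deg (tool x along yaw)
    return (R.from_euler('z',yaw)*R.from_rotvec([np.pi,0,0])).as_rotvec()
E
python3 - <<'E'
from h import *
t=cams.grab_frame('top');s=cams.grab_frame('scene')
import pickle; pickle.dump((t,s),open('f0.pkl','wb'))
k,res=tri([(t,(363.5,293)),(s,(277.3,189))]);print('knob',k,res)
a,r1=tri([(t,(124,256)),(s,(524,238))]);b,r2=tri([(t,(301,256)),(s,(340,232))]);print('bar',a,r1,b,r2)
cv2.imwrite('pics/topc.png',cv2.resize(t['color'][215:315,335:500,::-1],None,fx=4.8,fy=4.8,interpolation=cv2.INTER_CUBIC))
cv2.imwrite('pics/scenec.png',cv2.resize(s['color'][175:315,125:300,::-1],None,fx=4,fy=4,interpolation=cv2.INTER_CUBIC))
E
```

```text
knob [ 0.4603991  -0.09211732  0.18123242] [np.float64(1.2), np.float64(1.2)]
bar [0.52040322 0.36922953 0.13974044] [np.float64(0.8), np.float64(0.8)] [0.52837139 0.02980003 0.13497193] [np.float64(3.6), np.float64(3.6)]
```

View pics/topc.png

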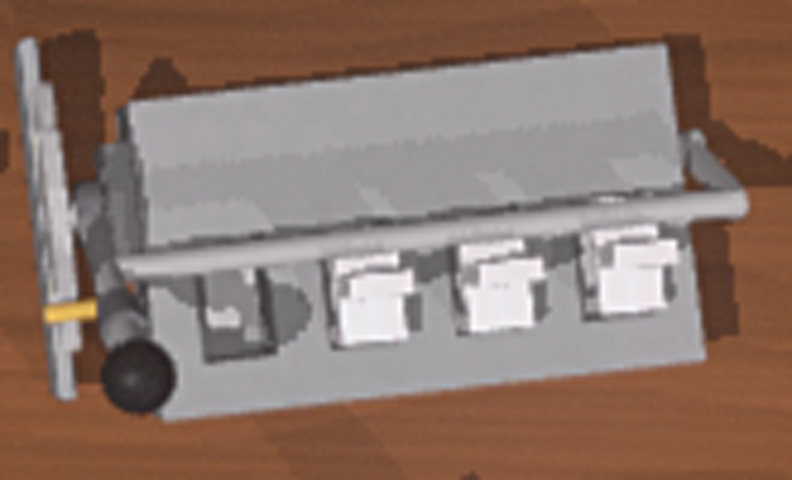

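View pics/scenec.png

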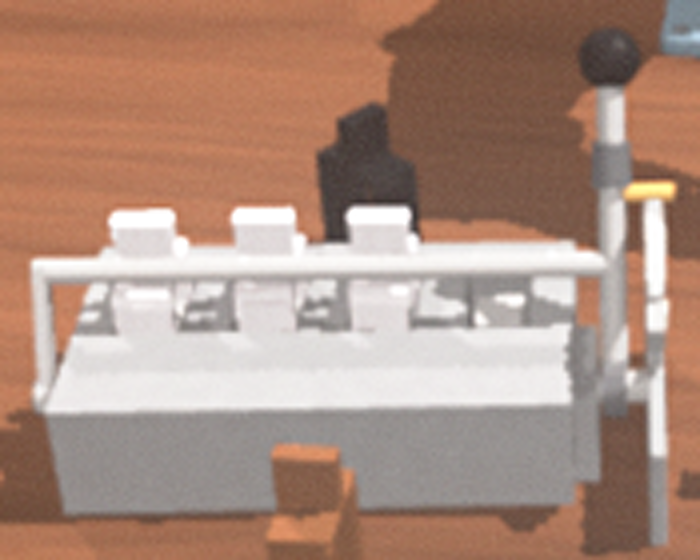

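The crops show three castings with the keeper bar over their far flanges and an empty cavity next to the lever. The die-top corners in the top crop are (125,103), (665,43), (705,357) and (165,420), with the lug tops right below the bar.

```bash
cat >> h.py <<'E'
def rack(f,lo=None):
    """rack pose (centre xy, yaw of rack) from the bar's top face in the top view, z=138mm"""
    c=f['color'].astype(int); g=c.min(2); sat=c.max(2)-g
    m=((g>165)&(sat<30)).astype(np.uint8)
    n,l,st,_=cv2.connectedComponentsWithStats(m)
    best=None
    for i in range(1,n):
        pts=np.argwhere(l==i)[:,::-1].astype(np.float32)
        (cx,cy),(w,h),a=cv2.minAreaRect(pts)
        if max(w,h)>140 and min(w,h)<22: best=(cx,cy,w+1,h+1,a)
    if best is None: return None
    q=cv2.boxPoints(((best[0],best[1]),(best[2],best[3]),best[4]))
    P=np.array([plane(f,u,.138) for u in q])[:,:2]
    e=P[1]-P[0] if np.linalg.norm(P[1]-P[0])>np.linalg.norm(P[2]-P[1]) else P[2]-P[1]
    sh=min(np.linalg.norm(P[1]-P[0]),np.linalg.norm(P[2]-P[1]))
    if e[1]<0:e=-e
    return P.mean(0),np.arctan2(-e[0],e[1]),np.linalg.norm(e),sh
E
python3 - <<'E'
from h import *; import pickle
t,s=pickle.load(open('f0.pkl','rb'))
print('rack',rack(t))
q=[np.array([335,215])+(np.array(u)+.5)/4.8-.5 for u in[(125,103),(665,43),(705,357),(165,420)]]
P=np.array([plane(t,u,.06) for u in q]); print(P.round(4))
print('sides',[np.linalg.norm(P[i]-P[(i+1)%4]).round(4) for i in range(4)])
ey=(P[0]-P[1]+P[3]-P[2])[:2]; yaw=np.arctan2(-ey[0],ey[1]);c=P.mean(0)[:2]
Rm=np.array([[np.cos(yaw),-np.sin(yaw)],[np.sin(yaw),np.cos(yaw)]]); O=c+Rm@[0,-(-.015)] if 0 else c+Rm@[0,.015]
print('die O',O,'yaw',yaw)
for y in(-.1,-.044,.012):
    p=np.r_[O+Rm@[-.02,y],.109]
    a=(proj(t,p)-[335,215]+.5)*4.8-.5; b=(proj(s,p)-[125,175]+.5)*4-.5
    print('lug',p.round(4),'topcrop',a.round(),'scenecrop',b.round())
k,_=tri([(t,(363.5,293)),(s,(277.3,189))]); print('knob in die',Rm.T@(k[:2]-O))
E
```

```text
rack (array([0.5253919 , 0.20038603]), np.float64(0.022782359690020064), np.float64(0.3427301658264895), np.float64(0.019589957503775235))
[[ 0.5751 -0.0976  0.06  ]
 [ 0.6072 -0.336   0.06  ]
 [ 0.4694 -0.3544  0.06  ]
 [ 0.4369 -0.1175  0.06  ]]
sides [np.float64(0.2406), np.float64(0.139), np.float64(0.2391), np.float64(0.1396)]
die O [ 0.52011425 -0.21148221] yaw 0.13504658630163496
lug [ 0.5138 -0.3133  0.109 ] topcrop [645. 253.] scenecrop [138. 218.]
lug [ 0.5062 -0.2578  0.109 ] topcrop [514. 268.] scenecrop [256. 217.]
lug [ 0.4987 -0.2023  0.109 ] topcrop [382. 283.] scenecrop [374. 215.]
knob in die [-0.04310058  0.12631792]
```

Run:
```python
from h import *
yaw=.135
for p,ys in(((.460,-.092,.171),(yaw,yaw+np.pi)),((.585,-.074,.171),(yaw,yaw+np.pi)),((.514,-.313,.1),(yaw+1.571,yaw-1.571)),((.525,.2,.16),(.02+1.571,.02-1.571)),((.525,.33,.26),(.02+1.571,.02-1.571))):
    for y in ys:
        q=manip.inverse_kinematics(p,down(y)); print(p,round(y,2),None if q is None else np.round(q,2))
manip.goto((.460,-.092,.30),down(yaw+np.pi))
f=cams.grab_frame('wrist'); cv2.imwrite('pics/w1.png',f['color'][:,:,::-1]); print(proj(f,(.4604,-.0921,.18)),f['origin'],manip.sense()['tcp_pos'])
```

```text
(0.46, -0.092, 0.171) 0.14 [-0.63  0.51  0.94  2.11 -0.57  0.8  -0.77]
(0.46, -0.092, 0.171) 3.28 [-0.2   0.36  0.36  2.09 -0.19  0.72  1.99]
(0.585, -0.074, 0.171) 0.14 [-0.46  0.63  0.71  1.8  -0.51  0.91 -0.95]
(0.585, -0.074, 0.171) 3.28 [-0.13  0.54  0.25  1.78 -0.17  0.84  1.9 ]
(0.514, -0.313, 0.1) 1.71 [-0.07  0.8   0.79  1.8  -0.74  0.86  1.21]
(0.514, -0.313, 0.1) -1.44 [-0.22  0.98  1.08  1.81 -1.02  1.04 -1.72]
(0.525, 0.2, 0.16) 1.59 [-0.71  0.52  0.35  1.86 -0.24  0.8  -0.21]
(0.525, 0.2, 0.16) -1.55 [-0.2   0.52 -0.32  1.83  0.22  0.82  2.53]
(0.525, 0.33, 0.26) 1.59 [-0.86  0.49  0.32  1.63 -0.17  1.05 -0.47]
(0.525, 0.33, 0.26) -1.55 [-0.39  0.5  -0.35  1.6   0.19  1.08  2.38]
[321.64978535 236.24968937] [ 0.38974817 -0.10086303  0.43413309] [ 0.46029332 -0.09132021  0.29994683]
```

View pics/w1.png

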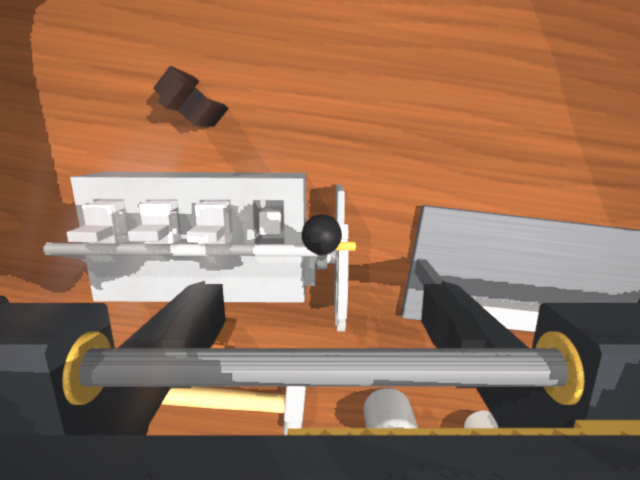

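The wrist view shows the knob at (321,235), against a prediction of (322,236), so the knob position is confirmed. Now I'll throw the lever.

```bash
cat >> h.py <<'E'
YD=.135; O=np.array([.5201,-.2115]); RD=np.array([[np.cos(YD),-np.sin(YD)],[np.sin(YD),np.cos(YD)]])
def D(x,y,z): return np.r_[O+RD@[x,y],z]
PX=.025; KY=.1263
def knobtcp(th,dz=0):
    a=th-.45; return D(PX+.16*np.sin(a),KY,.035+.16*np.cos(a)-.008+dz)
def throw(a,b):
    o=down(YD+np.pi)
    manip.goto(knobtcp(a,.10),o); manip.grip(.8)
    manip.line_to(knobtcp(a),o,rate=.08,force_limit=15)
    manip.grip(0,25); print('grip',manip.sense()['width'],manip.sense()['grasp_force'])
    for th in np.linspace(a,b,10)[1:]:
        manip.line_to(knobtcp(th),o,rate=.1)
    manip.wait(.3); s=manip.sense(); print('F',s['contact_force'],s['tcp_pos'],knobtcp(b))
    manip.grip(.8); manip.line_to(knobtcp(b,.10),o,rate=.15)
E
python3 - <<'E'
from h import *
throw(0,.9); print(manip.sense()['time_s'])
t=cams.grab_frame('top');s=cams.grab_frame('scene')
manip.goto((.44,-.2,.33),down(YD+np.pi/2))
w=cams.grab_frame('wrist'); s2=cams.grab_frame('scene'); t2=cams.grab_frame('top')
import pickle;pickle.dump((t2,s2,w),open('f1.pkl','wb'))
cv2.imwrite('pics/w2.png',w['color'][:,:,::-1]); cv2.imwrite('pics/s2.png',s2['color'][:,:,::-1])
print(manip.sense()['time_s'],[proj(w,D(-.02,y,.109)).round() for y in(-.1,-.044,.012)],proj(w,D(.0946,.1263,.179)),proj(s2,D(.0946,.1263,.179)))
E
```

```text
grip 0.3151717630368546 24.50326882302761
F [-1.17878407 -5.7532475  -9.07768326] [ 0.59440194 -0.07488959  0.16952955] [ 0.59683505 -0.07361766  0.17107154]
10.275
11.6833 [array([375., 320.]), array([377., 272.]), array([379., 220.])] [556.48484411  90.39908677] [277.02236991 227.86311699]
```

View pics/w2.png

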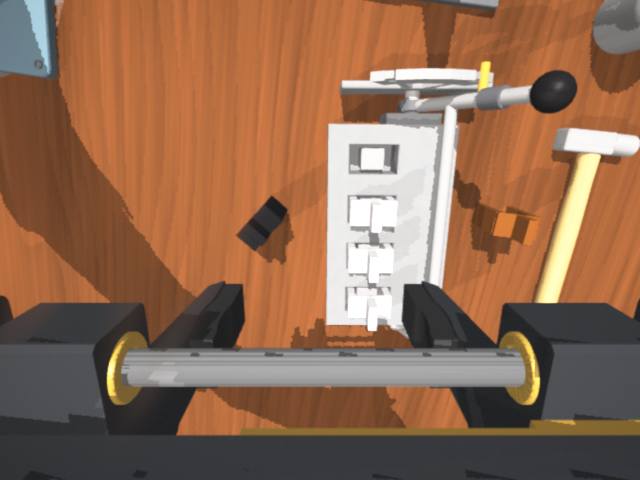

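View pics/s2.png

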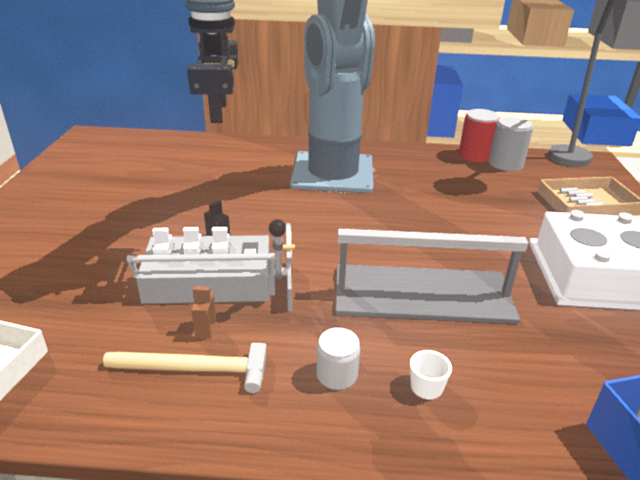

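The wrist view shows the lever thrown: knob at (553,92) against a prediction of (556,90), with the bar clear of the webs. The lugs sit near (377,218), (374,268) and (372,318), about 2 px from the die-model prediction. I'll make a zoomed composite to triangulate the lug tops.

Run:
```python
from h import *; import pickle
t,s,w=pickle.load(open('f1.pkl','rb'))
a=cv2.resize(w['color'][180:340,330:420,::-1],None,fx=3.6,fy=3.6,interpolation=cv2.INTER_CUBIC)
b=cv2.resize(t['color'][245:305,390:490,::-1],None,fx=4.5,fy=4.5,interpolation=cv2.INTER_CUBIC)
c=cv2.resize(s['color'][215:275,140:240,::-1],None,fx=4.5,fy=4.5,interpolation=cv2.INTER_CUBIC)
im=np.zeros((580,790,3),np.uint8); im[:a.shape[0],:a.shape[1]]=a; im[:270,330:780]=b; im[290:560,330:780]=c
cv2.imwrite('pics/comp.png',im)
for y in(-.1,-.044,.012):
  p=D(-.02,y,.109); print((proj(w,p)-[330,180]+.5)*3.6-.5,(proj(t,p)-[390,245]+.5)*4.5-.5+[330,0],(proj(s,p)-[140,215]+.5)*4.5-.5+[330,290])
```

```text
[161.73969936 503.76937882] [687.04683469 102.39647275] [417.54028324 355.72815959]
[169.89300815 331.81815388] [563.92954112 116.47142273] [550.68677409 353.79917866]
[178.74279594 145.17836282] [440.48724866 130.58352707] [682.87886942 351.88402468]
```

View pics/comp.png

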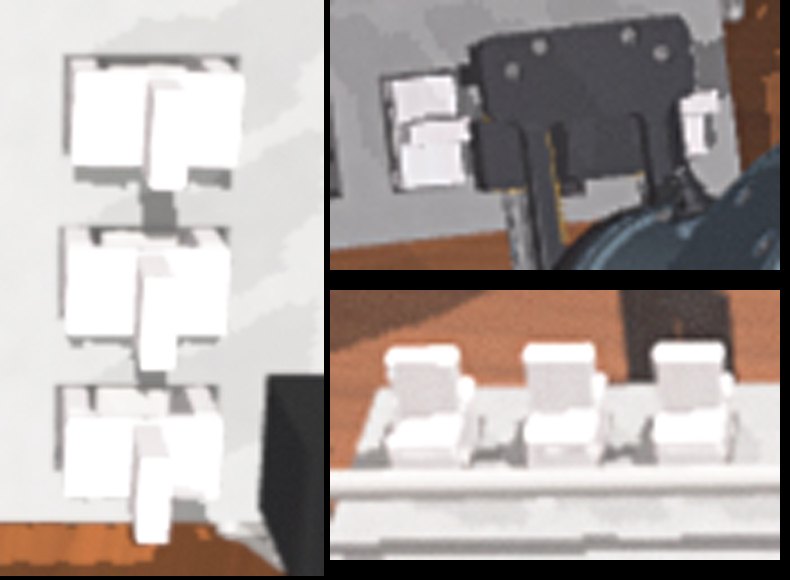

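Run:
```python
from h import *; import pickle
t,s,w=pickle.load(open('f1.pkl','rb'))
W=lambda u:np.array([330,180])+(np.array(u)+.5)/3.6-.5
S=lambda u:np.array([140,215])+(np.array(u)-[330,290]+.5)/4.5-.5
T=lambda u:np.array([390,245])+(np.array(u)-[330,0]+.5)/4.5-.5
for n,a,b in((1,(152,497),(424,349)),(2,(158,325),(560,347)),(3,(168,141),(689,347))):
    p,r=tri([(w,W(a)),(s,S(b))]); print(n,p.round(4),r,'die',(RD.T@(p[:2]-O)).round(4))
p,r=tri([(w,W((168,141))),(t,T((441,129))),(s,S((689,347)))]);print(p,r,RD.T@(p[:2]-O))
print(manip.sense()['tcp_pos'])
```

```text
1 [ 0.5102 -0.3112  0.1102] [np.float64(0.3), np.float64(0.3)] die [-0.0232 -0.0974]
2 [ 0.5021 -0.2552  0.1102] [np.float64(0.5), np.float64(0.5)] die [-0.0238 -0.0409]
3 [ 0.4953 -0.2009  0.1096] [np.float64(0.5), np.float64(0.5)] die [-0.0232  0.0139]
[ 0.49713595 -0.20116989  0.11033015] [np.float64(1.9), np.float64(2.5), np.float64(1.3)] [-0.02136478  0.01332686]
[ 0.44048654 -0.19955642  0.32981804]
```

The lug tops triangulate at z = 110 mm (109 expected). They sit in a row about 2 mm off the die model and evenly spaced 56 mm apart. Now I'll pick the first casting.

```bash
cat >> h.py <<'E'
UP=.29; G=.081
LUG={1:(.5105,-.3115),2:(.5027,-.2557),3:(.4958,-.2009)}
def pick(n):
    o=down(YD+np.pi/2); x,y=LUG[n]
    manip.goto((x,y,.20),o); manip.grip(.45)
    if manip.line_to((x,y,.096),o,rate=.08,force_limit=10): print('touch!',manip.sense()['tcp_pos']); return False
    manip.grip(0,40); s=manip.sense(); print('grip',s['width']*88,s['grasp_force'],s['contact_force'])
    hit=manip.line_to((x,y,UP),o,rate=.1,force_limit=25)
    s=manip.sense(); print('lift',hit,s['width']*88,s['grasp_force'],s['tcp_pos'],s['time_s'])
    return not hit
def rk():
    f=cams.grab_frame('top'); r=rack(f); print('rack',r); return f,r
E
python3 - <<'E'
from h import *
print(pick(3)); f,r=rk(); print(manip.sense()['width']*88)
w=cams.grab_frame('wrist');s=cams.grab_frame('scene')
cv2.imwrite('pics/c3.png',np.hstack([cv2.resize(x['color'][:,:,::-1],(400,300),interpolation=cv2.INTER_AREA) for x in(w,s)]))
E
```

```text
grip 9.769816226569946 39.97521294280887 [ 0.24840939 -0.64296743  1.12858673]
lift False 9.505972255111963 39.97460329905152 [ 0.49559281 -0.20079968  0.28959667] 17.025
True
rack (array([0.5253919 , 0.20038603]), np.float64(0.022782359690020064), np.float64(0.3427301658264895), np.float64(0.019589957503775235))
9.39860791217357
```

View pics/c3.png

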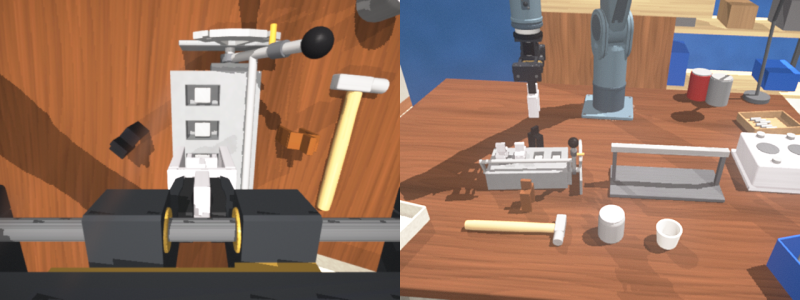

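The wrist view shows the casting held upright by its lug at about (203,185) in the half-size frame, and the rack hasn't moved. Placing it now.

```bash
cat >> h.py <<'E'
def place(r,yr):
    c,a=r[0],r[1]; o=down(a+np.pi/2)
    p=c+yr*np.array([-np.sin(a),np.cos(a)])
    manip.line_to((p[0],p[1],UP),o,rate=.2); manip.wait(.3)
    s=manip.sense(); print('over',s['tcp_pos'],s['width']*88,s['contact_force'])
    if s['width']*88<6: return 'LOST'
    manip.line_to((p[0],p[1],.225),o,rate=.15); manip.wait(.2)
    hit=manip.line_to((p[0],p[1],.157),o,rate=.04,force_limit=6)
    s=manip.sense(); print('down',hit,s['tcp_pos'],s['contact_force'],s['width']*88,s['time_s'])
    return s['tcp_pos'][2]
def letgo():
    p=manip.sense()['tcp_pos']; manip.grip(.35); manip.wait(.2)
    manip.line_to((p[0],p[1],UP),rate=.12)
E
python3 - <<'E'
from h import *
f,r=rk(); z=place(r,.06)
if z!='LOST' and z<.166: letgo()
f=cams.grab_frame('scene'); w=cams.grab_frame('wrist')
cv2.imwrite('pics/p3.png',np.hstack([cv2.resize(x,(400,300),interpolation=cv2.INTER_AREA) for x in(w['color'][:,:,::-1],f['color'][180:390,320:600,::-1])]))
E
```

```text
rack (array([0.5253919 , 0.20038603]), np.float64(0.022782359690020064), np.float64(0.3427301658264895), np.float64(0.019589957503775235))
over [0.52404143 0.26020332 0.29002664] 9.612600057406137 [ 0.28350659  0.11799055 -0.83042139]
down True [0.52397201 0.26037466 0.15904194] [-0.20358451 -0.04949116  4.83654671] 9.672988140520012 22.2917
```

View pics/p3.png

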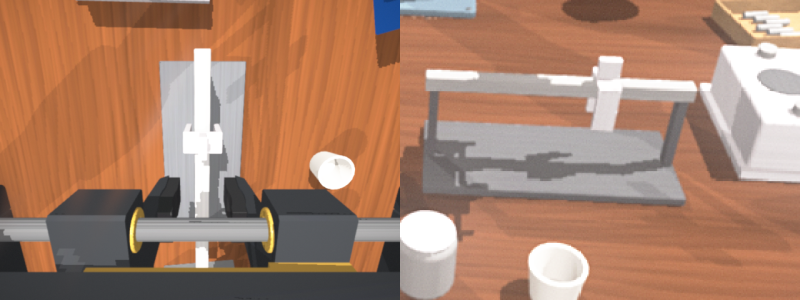

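The picture shows the casting astride the bar, level, at about (605,95) in the right panel. On to the next one, with rack detection made robust to castings already hung.

```bash
sed -i "s/    n,l,st,_=cv2.connected/    m=cv2.morphologyEx(m,cv2.MORPH_OPEN,np.ones((1,24),np.uint8)); m[:, :100]=0; m[:, 335:]=0; m[:195]=0; m[320:]=0\n&/; s/    best=None$/    l=np.where(np.isin(l,[i for i in range(1,n) if st[i,3]<20]),1,0); n=2; best=None/" h.py
python3 - <<'E'
from h import *
import pickle
print(rack(pickle.load(open('f0.pkl','rb'))[0]))
if pick(2):
    f,r=rk(); cv2.imwrite('pics/top_2.png',f['color'][:,:,::-1])
    if r and abs(r[2]-.3427)<.01 and r[3]<.03:
        z=place(r,0)
        if z!='LOST' and z<.166: letgo()
    f=cams.grab_frame('scene'); w=cams.grab_frame('wrist')
    cv2.imwrite('pics/p2.png',np.hstack([cv2.resize(x,(400,300),interpolation=cv2.INTER_AREA) for x in(w['color'][:,:,::-1],f['color'][180:390,320:600,::-1])]))
E
```

```text
(array([0.52543589, 0.19844011]), np.float64(0.02278235969002035), np.float64(0.3427546440973164), np.float64(0.01959065584464507))
grip 9.647805116301667 39.999849647283554 [-0.61009016  0.51696592  2.49000007]
lift False 9.666012093482582 39.999557230621576 [ 0.50250534 -0.25559959  0.28959938] 30.6833
rack (array([0.52543589, 0.19844011]), np.float64(0.02278235969002035), np.float64(0.3427546440973164), np.float64(0.01959065584464507))
over [0.52546429 0.19828044 0.29003213] 9.918114479162348 [-0.25756677 -0.51321305 -1.5677047 ]
down True [0.52542241 0.1984312  0.15906389] [-1.39889942 -0.20475588  5.29867838] 9.798887961194966 35.7667
```

View pics/p2.png

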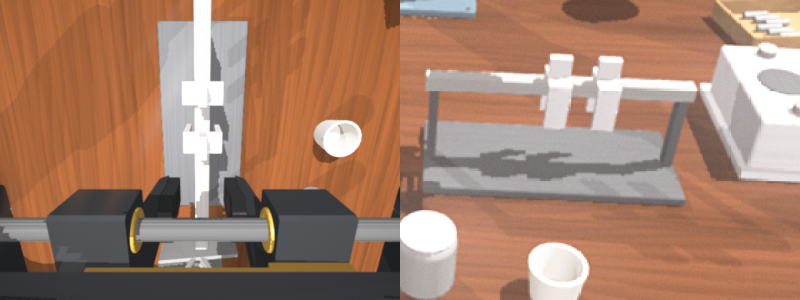

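Two castings now hang level on the bar, at (560,90) and (605,95) in the right panel. Now the third.

Run:
```python
from h import *
if pick(1):
    f,r=rk()
    if r and abs(r[2]-.3427)<.01 and r[3]<.03:
        z=place(r,-.06)
        if z!='LOST' and z<.166: letgo()
    f=cams.grab_frame('scene'); w=cams.grab_frame('wrist')
    cv2.imwrite('pics/p1.png',np.hstack([cv2.resize(x,(400,300),interpolation=cv2.INTER_AREA) for x in(w['color'][:,:,::-1],f['color'][150:420,120:600,::-1])]))
```

```text
grip 9.590182729408214 39.980146531015635 [ 0.06711657  0.87448775 -0.20061102]
lift False 9.88471628875048 39.979409677907825 [ 0.51033053 -0.31133042  0.28956915] 44.1333
rack (array([0.52543589, 0.19844011]), np.float64(0.02278235969002035), np.float64(0.3427546440973164), np.float64(0.01959065584464507))
over [0.52680707 0.1382484  0.29000408] 9.65148260039708 [ 0.35310003 -0.42439093 -0.56673621]
down True [0.52682687 0.1384329  0.15890857] [-0.37287725 -0.12003279  5.21755527] 9.205307206210465 49.2
```

View pics/p1.png

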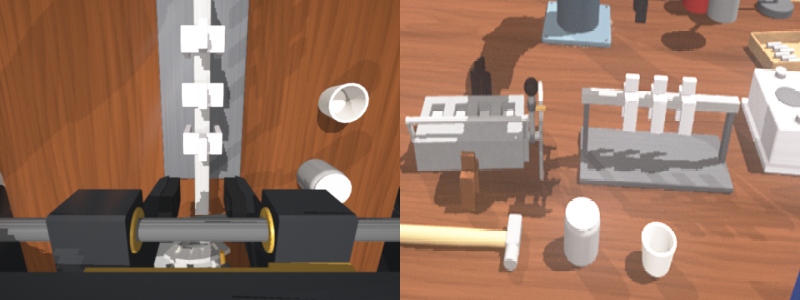

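All three castings hang level on the bar. Throwing the lever back now.

Run:
```python
from h import *
throw(.9,0)
manip.goto((.40,-.2,.36),down(YD+np.pi/2))
w=cams.grab_frame('wrist'); f=cams.grab_frame('scene'); t=cams.grab_frame('top')
k0=D(PX-.0696,KY,.179); print('pred knob w',proj(w,k0)/1.6,'scene',(proj(f,k0)-[120,150])*[400/480,300/270], manip.sense()['time_s'],rack(t))
cv2.imwrite('pics/end.png',np.hstack([cv2.resize(x,(400,300),interpolation=cv2.INTER_AREA) for x in(w['color'][:,:,::-1],f['color'][150:420,120:600,::-1])]))
```

```text
grip 0.3109430176474638 24.930334389209747
F [-1.76627215 -5.89899485 -1.42002006] [ 0.45848777 -0.09262221  0.1705608 ] [ 0.45891251 -0.09235115  0.17107154]
pred knob w [257.44715997  63.33891006] scene [130.56012763  44.00812048] 61.8083 (array([0.52543589, 0.19844011]), np.float64(0.02278235969002035), np.float64(0.3427546440973164), np.float64(0.01959065584464507))
```

View pics/end.png

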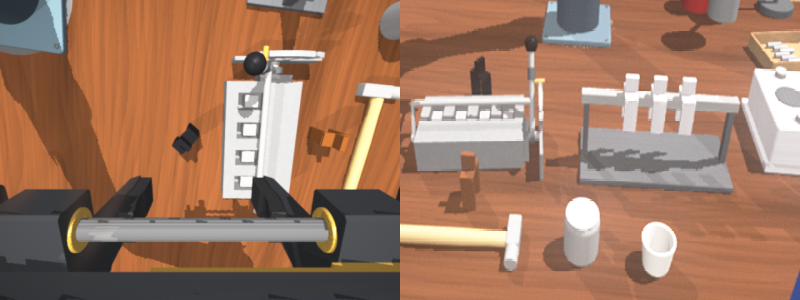

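The knob is at (255,64) and (131,44), close to prediction, and the castings and bystanders are unmoved. As a last check I'll compare the knob blob with the initial frames, then hand in.

Run:
```python
from h import *; import pickle
t0,s0=pickle.load(open('f0.pkl','rb')); s=cams.grab_frame('scene'); t=cams.grab_frame('top')
def blob(f,u,v,r=14):
    m=(f['color'][v-r:v+r,u-r:u+r].max(2)<60); p=np.argwhere(m); return p.mean(0)[::-1]+[u-r,v-r],len(p)
print(blob(t0,363,293,11),blob(t,363,293,11),blob(s0,277,189),blob(s,277,189))
d=np.linalg.norm(blob(t0,363,293,11)[0]-blob(t,363,293,11)[0])
if d<2.5: print(manip.sign_off(), manip.sense()['time_s'])
```

```text
(array([363.30921053, 292.88815789]), 152) (array([363.4875 , 294.60625]), 160) (array([nan, nan]), 0) (array([nan, nan]), 0)
the job is handed in; nothing more can be done
the job is handed in; nothing more can be done<stdin>:4: RuntimeWarning: Mean of empty slice.
  ret = um.true_divide(
```

I handed the job in: the lever went to release, all three castings present were hung level on the rack bar, and the lever is back within about 0.02 rad of where it started in the clamp notch. I saw no movement of the tin, mallet or cup; no verdict has come back.

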